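# Hold a lens up to the light with tongs

### The job

Pick up the spring tongs with the gripper, close their jaws on the small brass-mounted lens standing on its felt-topped stand, and carry it over to the middle of the light panel; finish still holding it there in the tongs, upright and still, about 10 cm above the panel. Never touch the lens with the gripper itself, do not knock it over or drop it, and leave the bottle, the brass tube and the framed slide where they are.

Things in the scene. Friction and masses are not known exactly. Their poses are not given: they have to be found in the camera images.
- tongs: Steel spring tongs, 120 g, lying on the edges of two flat upright arms (26 mm tall, 4 mm thick straps) that close sideways. Origin: underside, midway between the two blue finger rests; +x to the jaws, +y to the fixed arm, z up. Pivot (radius 11 mm) at x = -80 mm, jaw ends at x = 115 mm. Fixed arm's outer face: flat at y = +31 mm, x = -30 to 115 mm.
- tongs_jaw: Moving arm of the tongs. Origin on the pivot, underside. Its blue finger rest is a vertical rounded bump (radius 10 mm), outermost at x = 0, y = -31 mm of tongs at rest. Its yaw relative to tongs is 0 at rest and about 0.12 rad when closed on the lens. A spring opens it when let go.
- tongs_grip (a point): Midway between the finger rests, 13 mm above the tongs' underside: squeeze here along the tongs' y. Width over the rests: 62 mm at rest (jaws open), 60 mm keeps the jaw gap at 44 mm, about 53 mm is closed on the lens. The spring pushes back with about 4.5 N at first, 7.5 N when closed on the lens; about half of the grip beyond that reaches the jaws (20 to 40 N of grip suits).
- tongs_tip (a point): Middle of the open jaw gap: x = 90 mm, y = 0, z = 13 mm of tongs, fixed to its frame. The black rubber jaw faces span x = 65 to 115 mm, z = 0 to 26 mm; at rest the gap at x = 90 mm is 48 mm (y = +24 to -24 mm). Squeezing the finger rests by 9 mm closes it by 20 mm; the faces are parallel when closed on the lens.
- lens: Small round brass lens mount with a glass lens on top, an upright cylinder 28 mm in diameter and 30 mm tall (33 mm with the glass dome), about 45 g, standing loose on the felt of the stand. Origin: centre of its underside, z up.
- lens_stand: Fixed low square wooden block with a grey felt top, 70 x 70 mm, 15 mm high. Origin: centre of its underside on the ledge.
- light_pad: Fixed flat square light panel, aluminium with a white top, 110 x 110 mm, 8 mm high. Origin: centre of its underside on the ledge.
- pad_top (a point): Centre of the light panel's top face, 8 mm above the ledge.
- bottle: Bystander: cork-stoppered amber glass bottle, 58 mm in diameter, 132 mm tall, standing upright at the far side. Origin: centre of its underside.
- tube: Bystander: brass focusing tube standing on end, 52 mm in diameter, 85 mm tall, at the far side. Origin: centre of its underside.
- slide: Bystander: square glass lantern slide in an oak frame, lying flat, 84 x 84 mm, 8 mm thick, nearer the robot than the light panel. Origin: centre of its underside.
Not all that is in view belongs to the job. Of the things that look like the tongs, take the one that is farthest from the robot's base at the start.

How it is judged:
By the outcome, as a careful person would: the job done as asked, in the order asked, and still so for the second after the job is handed in, while the arm keeps its last pose, push and grip.
It also fails if it takes over 48 s, if anything falls off the work surface, if the arm or the gripper's body presses on something with over 40 N, if the wrist force passes 120 N, or if a joint passes its speed limit or range.

### The arm

A 6-joint arm with a two-finger parallel gripper is mounted at the origin on the work surface. World frame = base frame: x ahead of the robot, y to its left, z up, the work surface at z = 0. Lengths are in m, angles in rad, forces in N, time in s.
With the tool pointing down it reaches from about 0.375 to 0.9 m from the base axis. Payload 3.1 kg.
Tool frame: the origin (TCP) lies between the finger pads; the fingertips stand 11 mm ahead of it and the grasp point (between the pads) lies 8 mm behind it; z points along the fingers, y is the direction in which the jaws open and shut (so a half turn about z gives the same grasp; the last joint's range is limited). The gripper opens to 85 mm and grips with 20 to 120 N. Pads are 22 mm wide; open, the fingers measure 114 mm over their backs; the gripper's body (76 mm by 85 mm) begins 54 mm behind the grasp point. The pads swing forward as they close: fully open they stand 13 mm farther back than shut.
Start: joints at [1.026, 0.527, 1.433, -0, 1.181, -0.178], TCP at [0.224, 0.583, 0.242] pointing down, gripper open.
Joint ranges: [-3.08, 3.08], [-0.75, 2.2], [0.22, 2.44], [-1.43, 4.57], [0, 2.65], [-2.85, 2.85]. Speed limits (rad/s): [2.79, 2.79, 3.14, 3.14, 3.14, 3.14].

### API

Orientations are given as a unit quaternion [x, y, z, w].
In Python, from station import manip gives the robot as it stands.
- The arm moves only by the tool move_arm, never from a script. Its argument "deltas" is a list of rows, each a list of 5 numbers: the shift along the tool's x, y, z in units of 40 cm (1.0 is 40 cm), then the turn about the tool's z in units of 0.5 rad (1.0 is 0.5 rad), then the opening in per cent of the stroke, from 0 (shut) to 100 (fully open). In form: [[x, y, z, twist, grip], ...]. A call has exactly 8 rows; each row is the pose to reach, as a shift and turn from the pose commanded when the call began, along the tool's axes at that moment; what a row does not reach only later rows make up. A row lasts 1/12 s, in which the tool goes at most 41.7 mm and 7.16 degrees, less where a joint would pass 70% of its speed; a pose out of reach is approached as far as the arm can. A call with a number of a shift or a turn outside -1 to 1 is refused whole. A call with a gripper value outside its range is refused whole. The fingers move at their own pace and stop on an object; "force" is the grip in N (left out, the last holds). Time passes only in rows, so rows that repeat a pose let the fingers close, or fill a call up. It gives the time, the measured TCP pose, the force and the opening at its end, in the units of the state.
- manip.sense(): the state, without advancing time (a new reading comes with each control period).
- manip.snapshot(name): name is "side" or "top" or "wrist"; returns (picture, depth): 384x512x3 uint8, red, green, blue; 384x512 float32, m along the optical axis (not along the pixel's ray), 0 where there is no reading.
- manip.get_calibration(name): a dict with "vfov" (degrees; the focal length in pixels is half the picture's height over the tangent of half this angle, whatever the lens; pixels are square), "cx", "cy" (the principal point, pixels), "pose" (4x4, takes a point from camera to world coordinates). Camera axes: x right, y down, z forward; pixel columns grow to the right and rows downward; lengths in m; the calibration is good to about 2 mm. A picture is of the moment at which its call begins: read the wrist's pose just before it. get_calibration takes no time and is no camera call; for the wrist camera it gives the pose at the moment of the call.
- manip.sign_off(): hands the job in, once; it reports no verdict.
The state is a dict: "t": time; "q": joint angles; "qd": joint speeds; "tau": joint torques, N m; "tcp_pos": TCP position; "tool_rot": TCP orientation; "force": force on the tool from outside, world axes, zero at the start; "ft_torque": the same for the moment, N m; "finger_gap": opening from 0.0 (shut) to 1.0 (fully open).
Only numpy, scipy, OpenCV 4.12 (cv2) and the standard library are available. Lean on these libraries where they do the work, as an engineer would, in place of code of your own. Each camera call takes 0.05 s, during which the arm holds its last target.

## Working session

There is one attempt and no reset: what is moved stays moved. The work goes in short steps, Python scripts to look and compute and a tool call to move; the robot and the scene stay as the last step left them, time stands still between calls to the robot, and variables do not carry over. Pictures are saved under pics/ and viewed, and the job is handed in when it is done.

Besides the shell and the picture viewer there is one more tool, called after "Request:" by a JSON object that holds its "api" and its "payload". move_arm: Moves the arm, as the interface text tells. Its arguments: {"type":"object","properties":{"deltas":{"type":"array","items":{"type":"array","items":{"type":"number"}}},"force":{"type":"number"}},"required":["deltas"]}

```bash
ls; mkdir -p pics; cat > h.py <<'E'
import numpy as np, cv2
from station import manip
def snap(n,f):
    c=manip.get_calibration(n); im,d=manip.snapshot(n)
    cv2.imwrite(f'pics/{f}.png',im[:,:,::-1]); np.savez(f'pics/{f}.npz',im=im,d=d,pose=c['pose'],vfov=c['vfov'],cx=c['cx'],cy=c['cy'])
    return im,d,c
def load(f):
    return np.load(f'pics/{f}.npz')
def pts(z):
    d=z['d'];h,w=d.shape;f=h/2/np.tan(np.radians(z['vfov'])/2)
    v,u=np.mgrid[:h,:w]
    P=np.stack([(u-z['cx'])/f*d,(v-z['cy'])/f*d,d,np.ones_like(d)],-1)
    return (P@np.array(z['pose']).T)[...,:3]
def ray(z,u,v,h):
    f=384/2/np.tan(np.radians(z['vfov'])/2)
    T=np.array(z['pose']);r=T[:3,:3]@np.array([(u-z['cx'])/f,(v-z['cy'])/f,1]);o=T[:3,3]
    return o+r*(h-o[2])/r[2]
E
python3 - <<'E'
from h import *
for n in ['top','side','wrist']:
    im,d,c=snap(n,n+'0'); print(n,c)
print(manip.sense())
E
```

```text
pics
top {'vfov': 53.57824363187806, 'cx': 265.4901100541684, 'cy': 192.54169723193584, 'pose': array([[-0.0209214 , -0.982195  ,  0.18669569,  0.26426677],
       [-0.99965386,  0.02353023,  0.01176843,  0.04960556],
       [-0.01595189, -0.18638485, -0.9823473 ,  1.32870184],
       [ 0.        ,  0.        ,  0.        ,  1.        ]])}
side {'vfov': 44.70139675653143, 'cx': 251.580279049068, 'cy': 195.83321048654156, 'pose': array([[ 0.75535049, -0.31846272,  0.57273653, -0.3117209 ],
       [-0.6551812 , -0.34894248,  0.67005727, -0.90312927],
       [-0.01353615, -0.88137429, -0.47222466,  0.74359407],
       [ 0.        ,  0.        ,  0.        ,  1.        ]])}
wrist {'vfov': 60.338925119668204, 'cx': 257.4743687443259, 'cy': 186.85138323837833, 'pose': array([[ 0.3585943 ,  0.88959798,  0.28288789,  0.15070071],
       [ 0.9334891 , -0.3407992 , -0.11159751,  0.61040867],
       [-0.00286895,  0.30409099, -0.95263867,  0.37412482],
       [ 0.        ,  0.        ,  0.        ,  1.        ]])}
{'t': 0.15, 'q': array([ 1.02552012e+00,  5.28295743e-01,  1.43359802e+00, -8.64174102e-06,
        1.18143864e+00, -1.78496641e-01]), 'qd': array([-0.00151743, -0.00078562, -0.00330521, -0.00104451,  0.00011978,
        0.00055649]), 'tau': array([ 9.15180444e-04, -4.42745161e+01, -1.78277457e+01, -2.02510873e-04,
        5.57836174e-03, -3.28802372e-06]), 'tcp_pos': array([0.22382185, 0.58297378, 0.24153509]), 'tool_rot': array([ 1.82361871e-01,  9.83231098e-01, -8.14947684e-04, -3.04232244e-04]), 'force': array([ 0.22700899, -0.1013382 ,  0.37244248]), 'ft_torque': array([-0.05160197, -0.01490948, -0.01016448]), 'finger_gap': 1.0003197786647995}
```

View pics/top0.png

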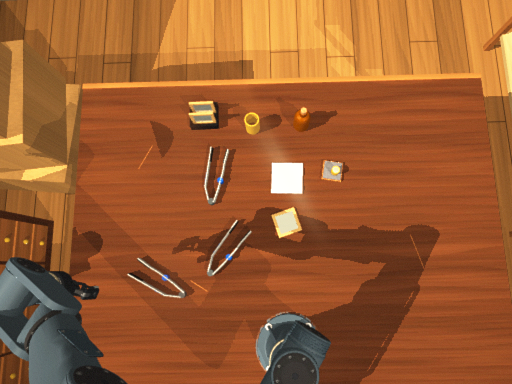

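View pics/side0.png

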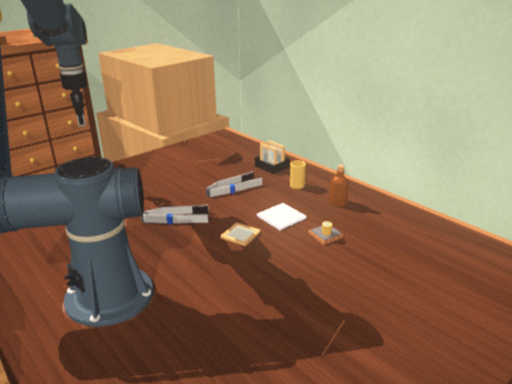

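View pics/wrist0.png

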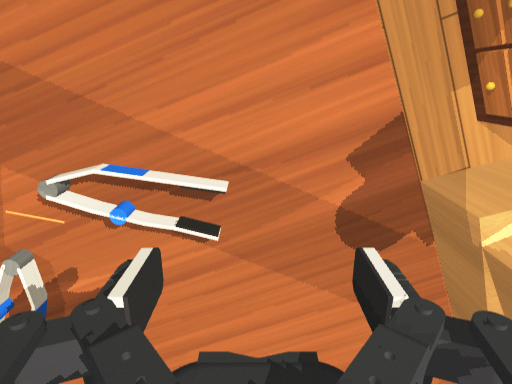

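```bash
python3 - <<'E'
from h import *
z=load('top0'); im=z['im'][:,:,::-1]
a=cv2.resize(im[138:213,185:250],None,fx=10,fy=8*10/8,interpolation=cv2.INTER_CUBIC)[:, :]
a=cv2.resize(im[140:212,190:246],None,fx=8,fy=8,interpolation=cv2.INTER_CUBIC); cv2.imwrite('pics/t1.png',a)
b=cv2.resize(im[150:200,265:355],None,fx=8,fy=8,interpolation=cv2.INTER_CUBIC); cv2.imwrite('pics/t2.png',b)
P=pts(z)
for u,v in [(215,178),(228,250),(157,278),(287,178),(333,171),(252,123),(303,120),(287,222),(203,115)]: 
    print(u,v,ray(z,u,v,0.013).round(3),P[v,u].round(3))
E
```

```text
215 178 [0.571 0.244 0.013] [0.573 0.245 0.004]
228 250 [0.317 0.198 0.013] [0.317 0.199 0.002]
157 278 [0.228 0.44  0.013] [0.228 0.443 0.001]
287 178 [ 0.565 -0.012  0.013] [ 0.567 -0.012  0.005]
333 171 [ 0.586 -0.176  0.013] [ 0.578 -0.17   0.047]
252 123 [0.774 0.109 0.013] [0.778 0.11  0.002]
303 120 [ 0.78  -0.077  0.013] [ 0.749 -0.069  0.094]
287 222 [ 0.409 -0.007  0.013] [ 0.409 -0.007  0.011]
203 115 [0.81  0.289 0.013] [0.783 0.277 0.078]
```

View pics/t1.png

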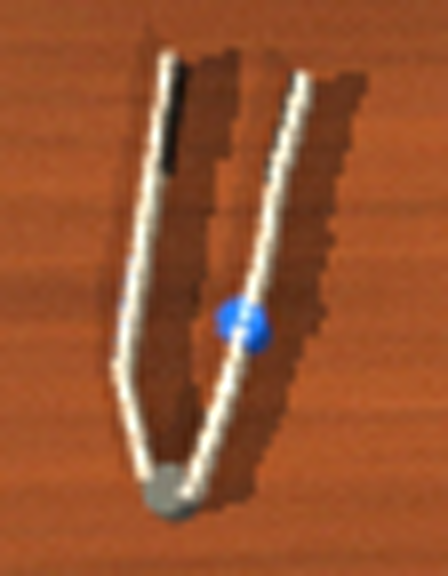

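View pics/t2.png

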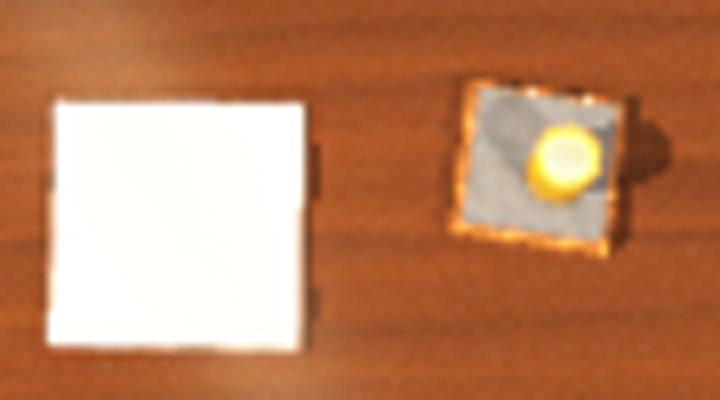

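```bash
cat >> h.py <<'E'
from scipy.spatial.transform import Rotation as R
def delta(target,yaw,s=None):
    """target TCP world pos, yaw of tool x; tool down. prints deltas in move units"""
    s=s or manip.sense()
    r=R.from_quat(s['tool_rot']); M=r.as_matrix()
    d=M.T@(np.array(target)-s['tcp_pos'])
    cur=np.arctan2(M[1,0],M[0,0]); tw=-(yaw-cur); tw=(tw+np.pi)%(2*np.pi)-np.pi
    print('pos',s['tcp_pos'].round(4),'yaw',cur.round(4),'tilt',M[:,2].round(4),'q',s['q'].round(3),'t',s['t'])
    print('delta units',(d/0.4).round(4),'twist rad',tw.round(4),'units',(tw/0.5).round(4))
E
python3 - <<'E'
from h import *
z=load('top0')
f=lambda X,Y:(X/8+190-.5,Y/8+140-.5)
pv=ray(z,*f(172,490),.026);a=ray(z,*f(168,52),.026);b=ray(z,*f(303,72),.026);bl=ray(z,*f(245,325),.02)
print(pv,a,b,bl)
for p in (a,b): print(np.linalg.norm(p-pv))
m=(a+b)/2-pv; yaw=np.arctan2(m[1],m[0]);print('yaw',yaw,np.linalg.norm(m))
u=np.array([np.cos(yaw),np.sin(yaw)]); print('O',pv[:2]+.08*u)
O=pv[:2]+.08*u
delta([*O,.22],yaw)
g=lambda X,Y:(X/8+265-.5,Y/8+150-.5)
print('lens',ray(z,*g(568,155),.048),'stand',[ray(z,*g(*q),.015).round(3) for q in [(478,85),(620,105),(605,240),(462,225)]])
print('pad',[ray(z,*g(*q),.008).round(3) for q in [(55,102),(306,102),(302,350),(47,347)]])
E
```

```text
[0.48731234 0.25547583 0.026     ] [0.68605551 0.25842998 0.026     ] [0.67517459 0.19797032 0.026     ] [0.56145314 0.22455577 0.02      ]
0.1987651305038273
0.19646656372815588
yaw -0.14017800911765235 0.1952175778935201
O [0.56652763 0.24429828]
pos [0.2238 0.583  0.2415] yaw 2.7748 tilt [-9.0e-04 -1.5e-03 -1.0e+00] q [ 1.026  0.528  1.434 -0.     1.181 -0.178] t 0.15
delta units [-1.1034 -0.483   0.0543] twist rad 2.915 units 5.83
lens [ 0.58516642 -0.17891165  0.048     ] stand [array([ 0.627, -0.147,  0.015]), array([ 0.616, -0.209,  0.015]), array([ 0.554, -0.199,  0.015]), array([ 0.563, -0.136,  0.015])]
pad [array([0.625, 0.042, 0.008]), array([ 0.623, -0.07 ,  0.008]), array([ 0.51 , -0.064,  0.008]), array([0.514, 0.048, 0.008])]
```

Request:
{"api": "move_arm", "payload": {"deltas": [[-0.04, -0.02, 0, 0.06, 100], [-0.12, -0.05, 0, 0.18, 100], [-0.21, -0.09, 0, 0.34, 100], [-0.31, -0.135, 0.01, 0.52, 100], [-0.41, -0.18, 0.02, 0.7, 100], [-0.51, -0.22, 0.03, 0.86, 100], [-0.6, -0.26, 0.04, 0.96, 100], [-0.68, -0.3, 0.05, 1.0, 100]], "force": 20}}

```text
t: 0.82
tcp_pos: [0.4364, 0.3723, 0.2221]
tool_rot: [0.421, 0.907, 0.0, 0.0]
force: [0.6, -0.3, -0.3]
finger_gap: 0.999
```

```bash
python3 - <<'E'
from h import *
delta([0.5665,0.2443,.22],-.14)
E
```

```text
pos [0.4364 0.3723 0.2221] yaw 2.2727 tilt [ 4.e-04  2.e-04 -1.e+00] q [ 0.512  0.483  1.586 -0.     1.073 -0.19 ] t 0.8167
delta units [-0.4544  0.0416  0.0053] twist rad 2.4127 units 4.8254
```

Request:
{"api": "move_arm", "payload": {"deltas": [[-0.06, 0.005, 0, 0.15, 100], [-0.14, 0.01, 0, 0.35, 100], [-0.22, 0.02, 0, 0.55, 100], [-0.3, 0.03, 0, 0.75, 100], [-0.37, 0.035, 0, 0.9, 100], [-0.42, 0.04, 0, 1.0, 100], [-0.445, 0.04, 0, 1.0, 100], [-0.455, 0.04, 0.005, 1.0, 100]]}}

```text
t: 1.48
tcp_pos: [0.5662, 0.2442, 0.2202]
tool_rot: [0.632, 0.775, 0.0, 0.0]
force: [-0.0, -0.4, -0.3]
finger_gap: 0.997
```

Request:
{"api": "move_arm", "payload": {"deltas": [[0, 0, 0, 0.2, 100], [0, 0, 0, 0.4, 100], [0, 0, 0, 0.6, 100], [0, 0, 0, 0.8, 100], [0, 0, 0, 1.0, 100], [0, 0, 0, 1.0, 100], [0, 0, 0, 1.0, 100], [0, 0, 0, 1.0, 100]]}}

```text
t: 2.15
tcp_pos: [0.5642, 0.2461, 0.2202]
tool_rot: [0.803, 0.597, -0.0, -0.0]
force: [0.3, 0.7, 0.4]
finger_gap: 0.999
```

Request:
{"api": "move_arm", "payload": {"deltas": [[0, 0, 0, 0.2, 100], [0, 0, 0, 0.4, 100], [0, 0, 0, 0.6, 100], [0, 0, 0, 0.8, 100], [0, 0, 0, 1.0, 100], [0, 0, 0, 1.0, 100], [0, 0, 0, 1.0, 100], [0, 0, 0, 1.0, 100]]}}

```text
t: 2.82
tcp_pos: [0.5648, 0.2456, 0.2203]
tool_rot: [0.925, 0.379, -0.0, -0.0]
force: [-1.0, -0.6, -0.3]
finger_gap: 0.997
```

Request:
{"api": "move_arm", "payload": {"deltas": [[0, 0, 0, 0.2, 100], [0, 0, 0, 0.4, 100], [0, 0, 0, 0.6, 100], [0, 0, 0, 0.8, 100], [0, 0, 0, 1.0, 100], [0, 0, 0, 1.0, 100], [0, 0, 0, 1.0, 100], [0, 0, 0, 1.0, 100]]}}

```text
t: 3.48
tcp_pos: [0.565, 0.2455, 0.2203]
tool_rot: [0.99, 0.138, 0.0, -0.0]
force: [-0.4, -0.2, 0.1]
finger_gap: 0.998
```

Request:
{"api": "move_arm", "payload": {"deltas": [[0, 0, 0, 0.2, 100], [0, 0, 0, 0.4, 100], [0, 0, 0, 0.6, 100], [0, 0, 0, 0.8, 100], [0, 0, 0, 0.83, 100], [0, 0, 0, 0.83, 100], [0, 0, 0, 0.83, 100], [0, 0, 0, 0.83, 100]]}}

```text
t: 4.15
tcp_pos: [0.565, 0.2455, 0.2203]
tool_rot: [0.998, -0.069, -0.0, 0.0]
force: [-0.6, 0.1, -0.3]
finger_gap: 0.998
```

```bash
python3 - <<'E'
from h import *
delta([0.5665,0.2443,.22],-.14)
im,d,c=snap('wrist','w1');print(c)
E
```

```text
pos [0.565  0.2455 0.2203] yaw -0.1382 tilt [-0. -0. -1.] q [0.229 0.54  1.479 0.    1.123 1.938] t 4.15
delta units [0.0042 0.0024 0.0007] twist rad 0.0018 units 0.0035
{'vfov': 60.338925119668204, 'cx': 257.4743687443259, 'cy': 186.85138323837833, 'pose': array([[-1.37720165e-01, -9.43015512e-01, -3.02910713e-01,
         6.42023418e-01],
       [-9.90470872e-01,  1.31362407e-01,  4.13687056e-02,
         2.34004936e-01],
       [ 7.79749346e-04,  3.05721543e-01, -9.52120649e-01,
         3.52981906e-01],
       [ 0.00000000e+00,  0.00000000e+00,  0.00000000e+00,
         1.00000000e+00]])}
```

View pics/w1.png

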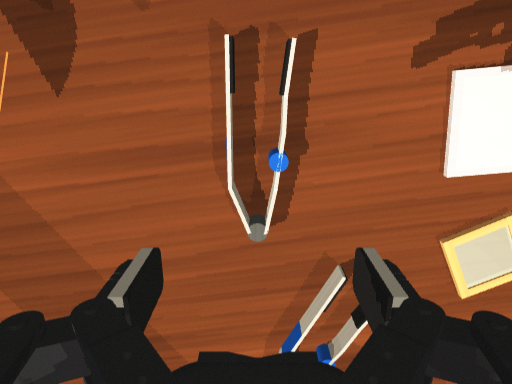

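```bash
python3 - <<'E'
from h import *
z=load('w1'); im=z['im'][:,:,::-1]
cv2.imwrite('pics/w1c.png',cv2.resize(im[25:245,200:320],None,fx=5,fy=2.7*5/5,interpolation=cv2.INTER_CUBIC))
E
```

```text
(no output)
```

View pics/w1c.png

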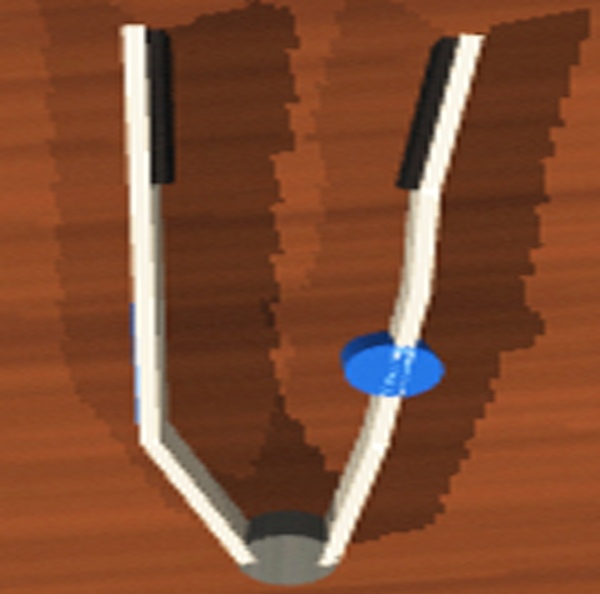

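```bash
python3 - <<'E'
from h import *
z=load('w1')
f=lambda X,Y:(X/5+200-.4,Y/2.7+25-.3)
g=lambda X,Y:ray(z,*f(X,Y),.026)[:2]
a,b=g(122,27),g(142,440); print(a,b,np.linalg.norm(a-b)); m=a-b; yaw=np.arctan2(m[1],m[0])
u=np.array([np.cos(yaw),np.sin(yaw)]);v=np.array([-u[1],u[0]])
print('yaw',yaw)
O=a-.115*u-.031*v; print('O from fixed arm',O)
pv=g(290,558); print('pv',pv,'local',(pv-O)@u,(pv-O)@v)
for q in [(403,370),(445,370),(484,37)]:
    p=g(*q)-O; print(q,p@u,p@v)
delta([*O,.10],yaw)
P=pts(z); print(P[192,231],P[157,278])
E
```

```text
[0.68553537 0.25830724] [0.54134911 0.27870894] 0.1456224866750971
yaw -0.1405623309073229
O from fixed arm [0.56732648 0.24372447]
pv [0.48765023 0.25507451] local -0.08048056671438178 7.546152035869572e-05
(403, 370) -0.002846240899314793 -0.022668738796475383
(445, 370) -0.002827341181729093 -0.031195622639919544
(484, 37) 0.11208475038472421 -0.034697291510037656
pos [0.565  0.2455 0.2203] yaw -0.1386 tilt [ 0. -0. -1.] q [ 0.229  0.54   1.479 -0.     1.123  1.938] t 4.2
delta units [0.0064 0.0035 0.3008] twist rad 0.0019 units 0.0038
[0.53638191 0.27632285 0.02651131] [0.56717726 0.22340035 0.02887185]
```

```bash
python3 - <<'E'
from h import *
z=load('w1');P=pts(z); s=manip.sense(); M=R.from_quat(s['tool_rot']).as_matrix()
L=(P-s['tcp_pos'])@M
for v in (250,254,260,270,285,300):
  for u in (115,125,140,150,158,362,370,380,392): 
    p=L[v,u]; 
    if abs(p[2])<.06: print(u,v,(p*1000).round(0))
E
```

```text
140 250 [ 10. -48.  -9.]
150 250 [ 11. -44. -10.]
158 250 [  9. -42.  -7.]
362 250 [ 11.  44. -10.]
370 250 [ 11.  48. -10.]
140 254 [ 11. -47. -13.]
150 254 [ 11. -43. -13.]
158 254 [  7. -42.  -7.]
362 254 [ 11.  43. -13.]
370 254 [ 11.  47. -13.]
140 260 [ 11. -45. -18.]
150 260 [ 10. -42. -16.]
158 260 [  5. -42.  -7.]
362 260 [  8.  44. -13.]
370 260 [ 11.  45. -18.]
380 260 [ 11.  49. -18.]
115 270 [  7. -55. -19.]
125 270 [  7. -52. -18.]
140 270 [ 11. -43. -26.]
150 270 [  6. -42. -18.]
158 270 [  1. -42.  -9.]
362 270 [  4.  44. -14.]
370 270 [ 10.  43. -23.]
380 270 [ 11.  47. -25.]
392 270 [  7.  53. -20.]
115 285 [ 11. -48. -35.]
125 285 [ 10. -45. -33.]
140 285 [  7. -42. -30.]
150 285 [  0. -42. -19.]
158 285 [ -5. -42. -11.]
362 285 [ -2.  44. -16.]
370 285 [  4.  44. -24.]
380 285 [ 11.  43. -34.]
392 285 [ 11.  47. -35.]
115 300 [  9. -46. -40.]
125 300 [ 10. -42. -41.]
140 300 [  2. -42. -31.]
150 300 [ -5. -42. -22.]
362 300 [ -8.  44. -18.]
370 300 [ -1.  44. -26.]
380 300 [  5.  43. -36.]
392 300 [ 10.  45. -42.]
```

Request:
{"api": "move_arm", "payload": {"deltas": [[0.0025, 0.0015, 0.03, 0, 100], [0.005, 0.003, 0.09, 0.004, 100], [0.0064, 0.0035, 0.16, 0.004, 100], [0.0064, 0.0035, 0.24, 0.004, 100], [0.0064, 0.0035, 0.31, 0.004, 100], [0.0064, 0.0035, 0.37, 0.004, 100], [0.0064, 0.0035, 0.41, 0.004, 100], [0.0064, 0.0035, 0.43, 0.004, 100]]}}

```text
t: 4.87
tcp_pos: [0.5653, 0.2431, 0.0447]
tool_rot: [0.997, -0.071, -0.003, 0.001]
force: [-0.5, -0.6, 0.3]
finger_gap: 1.004
```

```bash
python3 - <<'E'
from h import *
delta([0.5672,0.2438,.010],-.1405)
im,d,c=snap('wrist','w2')
E
```

```text
pos [0.5653 0.2431 0.0447] yaw -0.1417 tilt [-0.0054 -0.0013 -1.    ] q [ 0.225  0.784  1.585 -0.     0.778  1.937] t 4.8667
delta units [ 0.005  -0.0025  0.0868] twist rad -0.0012 units -0.0024
```

View pics/w2.png

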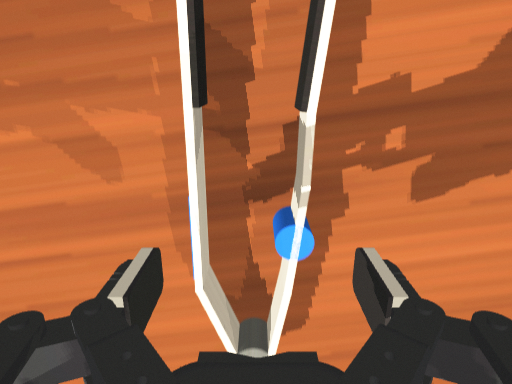

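Request:
{"api": "move_arm", "payload": {"deltas": [[0, 0, 0.02, 0, 100], [0, 0, 0.045, 0, 100], [0, 0, 0.07, 0, 100], [0, 0, 0.085, 0, 100], [0, 0, 0.093, 0, 100], [0, 0, 0.095, 0, 100], [0, 0, 0.095, 0, 100], [0, 0, 0.095, 0, 100]]}}

```text
t: 5.58
tcp_pos: [0.5676, 0.2438, 0.0107]
tool_rot: [0.997, -0.071, 0.0, -0.0]
force: [-0.6, -0.0, 0.0]
finger_gap: 0.997
```

```bash
python3 - <<'E'
from h import *
delta([0.5672,0.2438,.010],-.1405)
im,d,c=snap('wrist','w3')
E
```

```text
pos [0.5676 0.2438 0.0107] yaw -0.1421 tilt [ 8.e-04  2.e-04 -1.e+00] q [ 0.225  0.839  1.589 -0.     0.713  1.938] t 5.5833
delta units [-0.0011  0.0003  0.0017] twist rad -0.0016 units -0.0033
```

View pics/w3.png

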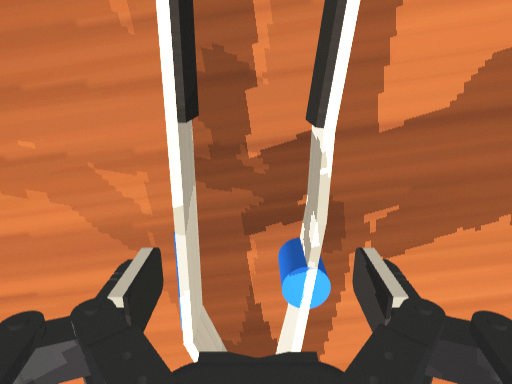

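Request:
{"api": "move_arm", "payload": {"deltas": [[0, 0, 0, 0, 92], [0, 0, 0, 0, 84], [0, 0, 0, 0, 78], [0, 0, 0, 0, 74], [0, 0, 0, 0, 72], [0, 0, 0, 0, 71], [0, 0, 0, 0, 70], [0, 0, 0, 0, 70]]}}

```text
t: 6.3
tcp_pos: [0.5679, 0.2439, 0.011]
tool_rot: [0.997, -0.071, 0.001, -0.0]
force: [0.2, -0.1, 5.7]
finger_gap: 0.698
```

```bash
python3 - <<'E'
from h import *
delta([0.5672,0.2438,.010],-.1405);print(manip.sense()['finger_gap'])
im,d,c=snap('wrist','w4')
E
```

```text
pos [0.5679 0.2439 0.011 ] yaw -0.1422 tilt [ 1.4e-03  4.0e-04 -1.0e+00] q [0.225 0.838 1.589 0.    0.713 1.938] t 6.3
delta units [-0.0017  0.0005  0.0026] twist rad -0.0017 units -0.0035
0.6982001497607083
```

View pics/w4.png

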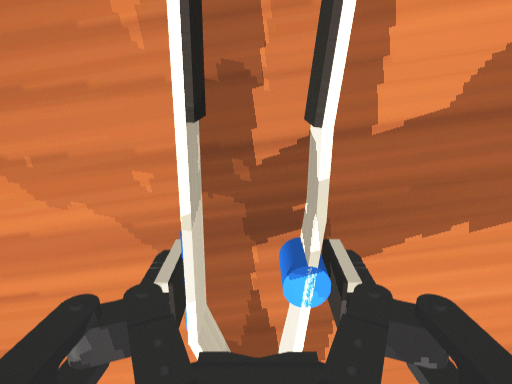

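Request:
{"api": "move_arm", "payload": {"deltas": [[0, 0, -0.005, 0, 69], [0, 0, -0.015, 0, 69], [0, 0, -0.03, 0, 69], [0, 0, -0.05, 0, 69], [0, 0, -0.07, 0, 69], [0, 0, -0.085, 0, 69], [0, 0, -0.095, 0, 69], [0, 0, -0.1, 0, 69]]}}

```text
t: 7.02
tcp_pos: [0.5678, 0.2438, 0.0515]
tool_rot: [0.997, -0.071, 0.001, -0.0]
force: [-0.6, -0.6, -1.3]
finger_gap: 0.692
```

```bash
python3 - <<'E'
from h import *
s=manip.sense();delta([0.5672,0.2438,.050],-.1405,s);print(s['finger_gap'],s['force'],s['ft_torque'])
im,d,c=snap('wrist','w5');snap('side','s5')
s=load('s5')['im'][:,:,::-1]; cv2.imwrite('pics/s5c.png',cv2.resize(s[110:260,150:370],None,fx=3,fy=3,interpolation=cv2.INTER_CUBIC))
E
```

```text
pos [0.5678 0.2438 0.0515] yaw -0.1422 tilt [ 1.6e-03  3.0e-04 -1.0e+00] q [ 0.225  0.774  1.582 -0.     0.784  1.938] t 7.0167
delta units [-0.0015  0.0003  0.0036] twist rad -0.0017 units -0.0034
0.6923010437254205 [-0.60101317 -0.60994362 -1.27919937] [ 0.03760667 -0.04952493  0.0415854 ]
```

View pics/w5.png

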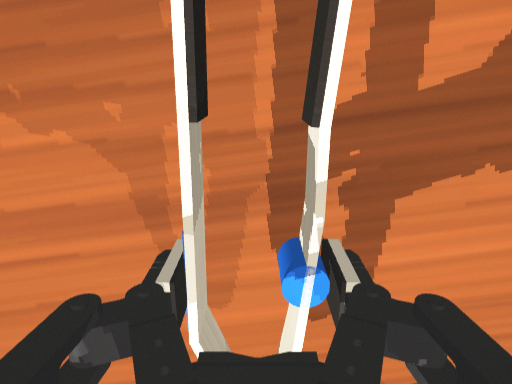

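View pics/s5c.png

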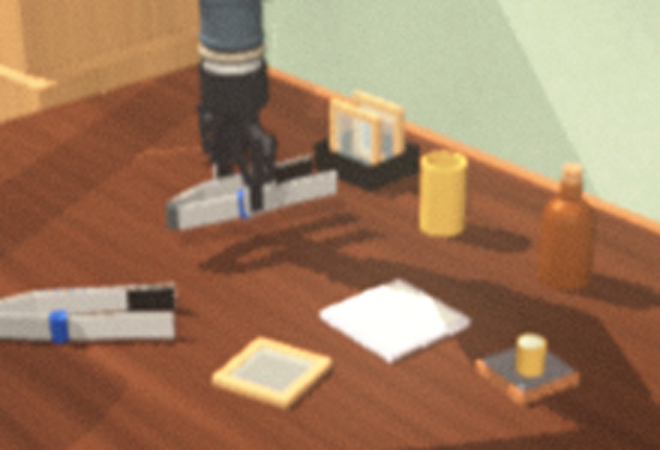

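```bash
python3 - <<'E'
from h import *
yaw=-.1405;u=np.array([np.cos(yaw),np.sin(yaw)]);v=np.array([-u[1],u[0]])
L=np.array([.584,-.179]); T=L-.09*u-.0055*v;print(T)
delta([*T,.1],yaw)
E
```

```text
[ 0.49411664 -0.17184237]
pos [0.5676 0.2438 0.051 ] yaw -0.1422 tilt [ 1.e-03  2.e-04 -1.e+00] q [ 0.225  0.775  1.582 -0.     0.784  1.938] t 7.1167
delta units [-0.0345  1.0546 -0.123 ] twist rad -0.0017 units -0.0034
```

Request:
{"api": "move_arm", "payload": {"deltas": [[0, 0, -0.03, 0, 69], [0, 0.01, -0.06, 0, 69], [-0.002, 0.04, -0.09, 0, 69], [-0.004, 0.09, -0.11, 0, 69], [-0.006, 0.15, -0.12, 0, 69], [-0.01, 0.22, -0.123, 0, 69], [-0.012, 0.29, -0.123, 0, 69], [-0.014, 0.36, -0.123, 0, 69]]}}

```text
t: 7.78
tcp_pos: [0.5411, 0.1001, 0.1011]
tool_rot: [0.997, -0.071, 0.001, 0.0]
force: [-0.0, 1.1, -1.5]
finger_gap: 0.694
```

Request:
{"api": "move_arm", "payload": {"deltas": [[-0.003, 0.07, 0, 0, 69], [-0.006, 0.15, 0, 0, 69], [-0.009, 0.23, 0, 0, 69], [-0.012, 0.31, 0, 0, 69], [-0.015, 0.39, 0, 0, 69], [-0.016, 0.46, 0, 0, 69], [-0.018, 0.53, 0, 0, 69], [-0.019, 0.59, 0, 0, 69]]}}

```text
t: 8.45
tcp_pos: [0.4997, -0.1333, 0.1008]
tool_rot: [0.997, -0.072, 0.001, 0.001]
force: [-0.9, 0.0, -0.4]
finger_gap: 0.691
```

Request:
{"api": "move_arm", "payload": {"deltas": [[0, 0.045, 0, 0, 69], [0, 0.075, 0, 0, 69], [0, 0.092, 0, 0, 69], [0, 0.1, 0, 0, 69], [0, 0.104, 0, 0, 69], [0, 0.105, 0, 0, 69], [0, 0.105, 0, 0, 69], [0, 0.105, 0, 0, 69]]}}

```text
t: 9.12
tcp_pos: [0.4944, -0.1711, 0.0995]
tool_rot: [0.998, -0.07, -0.0, -0.0]
force: [-0.0, 0.8, -0.5]
finger_gap: 0.692
```

```bash
python3 - <<'E'
from h import *
s=manip.sense();delta([0.4941,-.1718,.1],-.1405,s);print(s['finger_gap'],s['force'])
im,d,c=snap('wrist','w6')
E
```

```text
pos [ 0.4944 -0.1711  0.0995] yaw -0.1408 tilt [-5.e-04  4.e-04 -1.e+00] q [-0.547  0.614  1.807  0.     0.721  1.164] t 9.1167
delta units [-0.0005  0.0018 -0.0013] twist rad -0.0003 units -0.0007
0.6919150294247886 [-0.04915016  0.81807323 -0.46557642]
```

View pics/w6.png

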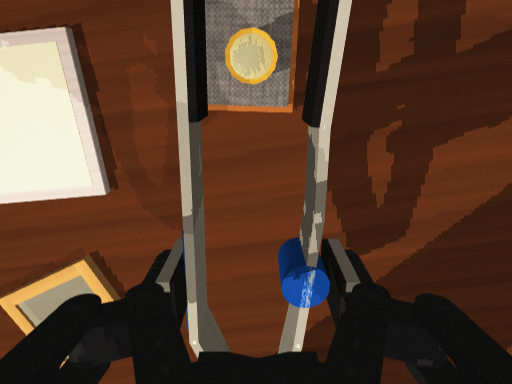

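```bash
python3 - <<'E'
from h import *
z=load('w6'); s=manip.sense(); M=R.from_quat(s['tool_rot']).as_matrix()
im=z['im'][:,:,::-1]; cv2.imwrite('pics/w6c.png',cv2.resize(im[0:130,165:355],None,fx=4,fy=4,interpolation=cv2.INTER_CUBIC))
hsv=cv2.cvtColor(im,cv2.COLOR_BGR2HSV)
P=pts(z); L=(P-s['tcp_pos'])@M
m=(P[...,2]>.04)&(P[...,2]<.056); m[:, :210]=0;m[:,300:]=0;m[90:]=0
m=m.astype(np.uint8)
c,_=cv2.findContours(m,0,2); c=max(c,key=cv2.contourArea);(cx,cy),r=cv2.minEnclosingCircle(c);print(cx,cy,r,cv2.contourArea(c))
for q in [(cx,cy),(251,55.5)]:
  for h in(.045,): 
    p=ray(z,*q,h);print(p,'tool',((p-s['tcp_pos'])@M*1000).round(1))
ys,xs=np.nonzero(m);print('median P',np.median(P[ys,xs],0),P[ys,xs].min(0),P[ys,xs].max(0))
zt=s['tcp_pos'][2]+.0155
for n,q in dict(fo_top=(173,0),fo_b=(188,200),fi_rub=(208,112),mi_rub=(303,121),mo=(352,0),bump=(304,290),fr0=(206,2)).items(): print(n,((ray(z,*q,zt)-s['tcp_pos'])@M*1000).round(1), (L[q[1],q[0]]*1000).round(1))
E
```

```text
250.61004638671875 55.069461822509766 28.273523330688477 2235.0
[ 0.58469292 -0.18118433  0.045     ] tool [90.8 -2.8 54.4]
[ 0.58445488 -0.181357    0.045     ] tool [90.6 -2.6 54.4]
median P [ 0.58445912 -0.18129591  0.04718251] [ 0.57046473 -0.19495573  0.04347966] [ 0.59785195 -0.1677076   0.05081039]
fo_top [102.1 -25.8 -15.5] [102.  -25.7 -16.1]
fo_b [ 35.  -25.4 -15.5] [ 35.  -25.4 -15.4]
fi_rub [ 67.6 -16.4 -15.5] [ 57.5 -33.1  98.8]
mi_rub [ 64.5  16.7 -15.5] [51.5 32.2 97.8]
mo [102.1  30.6 -15.6] [125.8  59.7  98.6]
bump [ -4.6  20.1 -15.5] [ -5.   20.2 -15. ]
fr0 [101.6 -15.5 -15.5] [121.3 -29.   82.3]
```

View pics/w6c.png

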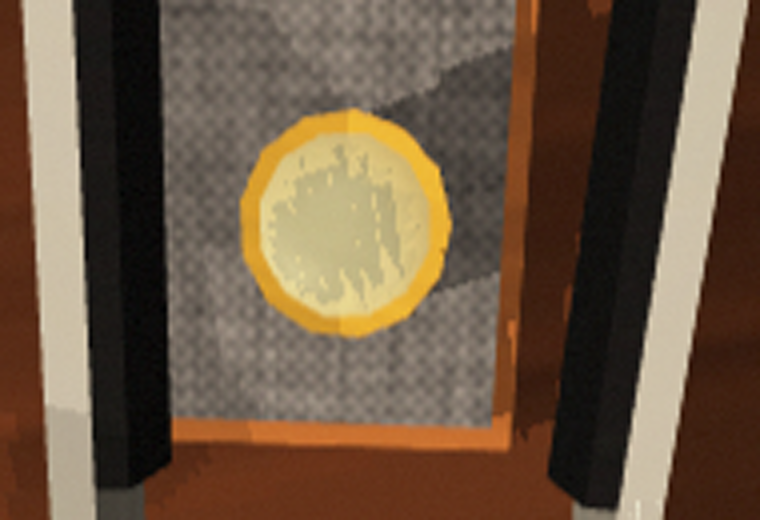

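Request:
{"api": "move_arm", "payload": {"deltas": [[0, -0.001, 0.01, 0, 69], [0, -0.0025, 0.03, 0, 69], [0, -0.0025, 0.05, 0, 69], [0, -0.0025, 0.065, 0, 69], [0, -0.0025, 0.075, 0, 69], [0, -0.0025, 0.08, 0, 69], [0, -0.0025, 0.08, 0, 69], [0, -0.0025, 0.08, 0, 69]]}}

```text
t: 9.83
tcp_pos: [0.4946, -0.1712, 0.0673]
tool_rot: [0.997, -0.071, -0.0, -0.0]
force: [-0.3, 0.1, -0.7]
finger_gap: 0.694
```

```bash
cat > chk.py <<'E'
from h import *
import sys
n=sys.argv[1]
s=manip.sense();delta([*s['tcp_pos'][:2],.0305],-.1405,s);print(s['finger_gap'],s['force'])
snap('wrist',n)
z=load(n);M=R.from_quat(s['tool_rot']).as_matrix()
im=z['im'][:,:,::-1]; cv2.imwrite(f'pics/{n}c.png',cv2.resize(im[0:140,165:355],None,fx=4,fy=4,interpolation=cv2.INTER_CUBIC))
P=pts(z);L=(P-s['tcp_pos'])@M
top=s['tcp_pos'][2]+.0155
hsv=cv2.cvtColor(im,cv2.COLOR_BGR2HSV)
m=(cv2.inRange(hsv,(15,60,120),(35,255,255))>0)&(P[...,2]>.035)&(abs(L[...,0]-.09)<.025)&(abs(L[...,1])<.022)
ys,xs=np.nonzero(m); print('lens tool',(L[ys,xs].min(0)*1e3).round(1),(L[ys,xs].max(0)*1e3).round(1),len(ys))
E
python3 chk.py w7
```

```text
pos [ 0.4946 -0.1712  0.0673] yaw -0.1423 tilt [-3.e-04  1.e-04 -1.e+00] q [-0.547  0.672  1.822 -0.     0.648  1.166] t 9.8333
delta units [0.    0.    0.092] twist rad -0.0018 units -0.0037
0.6935560962654361 [-0.34102312  0.0534297  -0.74261211]
lens tool [  76.5  -16.3 -132.7] [104.   11.1  23.5] 3429
```

View pics/w7.png

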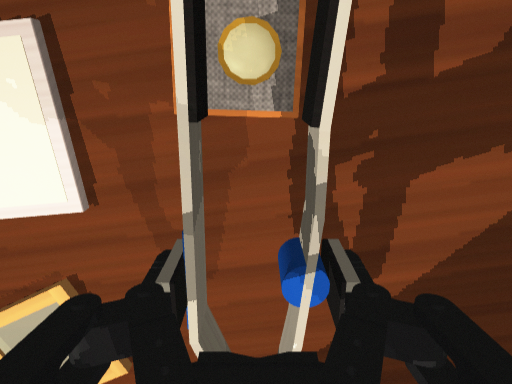

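Request:
{"api": "move_arm", "payload": {"deltas": [[0, -0.002, 0, 0, 69], [0, -0.005, 0, 0, 69], [0, -0.005, 0.01, 0, 69], [0, -0.005, 0.03, 0, 69], [0, -0.005, 0.05, 0, 69], [0, -0.005, 0.07, 0, 69], [0, -0.005, 0.085, 0, 69], [0, -0.005, 0.092, 0, 69]]}}

```text
t: 10.55
tcp_pos: [0.4942, -0.1688, 0.0292]
tool_rot: [0.997, -0.071, -0.001, -0.001]
force: [-0.0, 0.8, -1.2]
finger_gap: 0.688
```

```bash
python3 chk.py w8
```

```text
pos [ 0.4942 -0.1688  0.0292] yaw -0.1423 tilt [-0.002   0.0012 -1.    ] q [-0.543  0.744  1.834 -0.     0.566  1.17 ] t 10.55
delta units [-0.     -0.     -0.0032] twist rad -0.0018 units -0.0035
0.6880214638358901 [-0.04962064  0.79847079 -1.24071268]
lens tool [  77.2  -14.3 -132.7] [102.1  13.3 -14.9] 3762
```

View pics/w8.png

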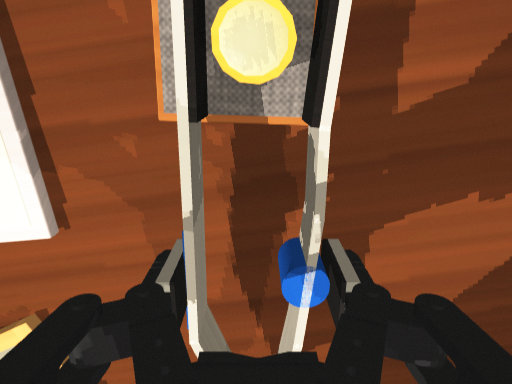

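Request:
{"api": "move_arm", "payload": {"deltas": [[0, 0.002, 0, 0, 68], [0, 0.003, 0, 0, 67], [0, 0.003, 0, 0, 66], [0, 0.003, 0, 0, 65], [0, 0.003, 0, 0, 64], [0, 0.003, 0, 0, 63], [0, 0.003, 0, 0, 62], [0, 0.003, 0, 0, 61]], "force": 25}}

```text
t: 11.27
tcp_pos: [0.4948, -0.1704, 0.0309]
tool_rot: [0.997, -0.071, 0.0, 0.0]
force: [0.1, -0.7, -0.7]
finger_gap: 0.612
```

```bash
python3 chk.py w9
```

```text
pos [ 0.4948 -0.1704  0.0309] yaw -0.1422 tilt [ 2.e-04 -2.e-04 -1.e+00] q [-0.545  0.741  1.833 -0.     0.568  1.168] t 11.2667
delta units [-0.     -0.      0.0009] twist rad -0.0017 units -0.0034
0.6122084954020085 [ 0.05337585 -0.70509889 -0.69665674]
lens tool [  65.1  -21.3 -132.7] [102.5  21.9  -4.2] 3943
```

View pics/w9.png

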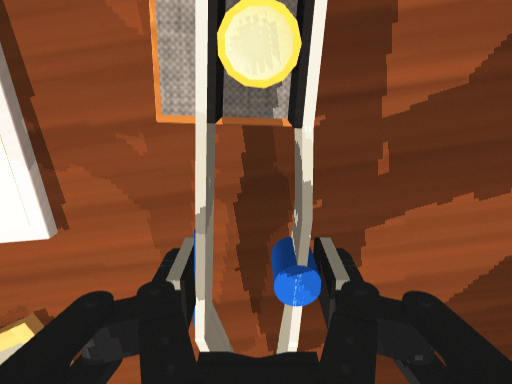

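Request:
{"api": "move_arm", "payload": {"deltas": [[0, 0, 0, 0, 60], [0, 0, 0, 0, 59], [0, 0, 0, 0, 58], [0, 0, 0, 0, 57], [0, 0, 0, 0, 56], [0, 0, 0, 0, 54], [0, 0, 0, 0, 50], [0, 0, 0, 0, 46]], "force": 30}}

```text
t: 11.98
tcp_pos: [0.4947, -0.1704, 0.0307]
tool_rot: [0.997, -0.071, 0.0, 0.0]
force: [-0.1, 0.1, -1.0]
finger_gap: 0.606
```

```bash
python3 chk.py w10
```

```text
pos [ 0.4947 -0.1704  0.0307] yaw -0.1423 tilt [ 0.e+00 -1.e-04 -1.e+00] q [-0.545  0.741  1.833 -0.     0.568  1.168] t 11.9833
delta units [-0.     -0.      0.0006] twist rad -0.0018 units -0.0035
0.6060983069684899 [-0.11387134  0.05183992 -1.03563189]
lens tool [  65.5  -21.2 -132.7] [102.5  21.9  -5.6] 3798
```

View pics/w10.png

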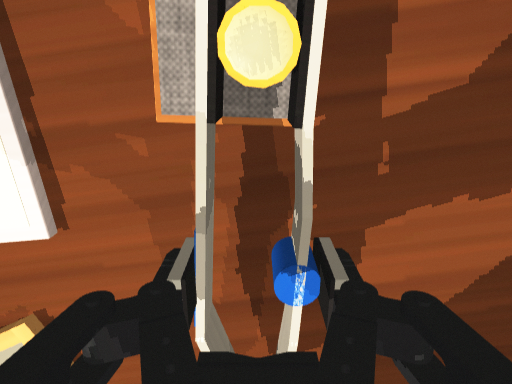

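Request:
{"api": "move_arm", "payload": {"deltas": [[0, 0, 0, 0, 46], [0, 0, -0.005, 0, 46], [0, 0, -0.015, 0, 46], [0, 0, -0.03, 0, 46], [0, 0, -0.045, 0, 46], [0, 0, -0.06, 0, 46], [0, 0, -0.07, 0, 46], [0, 0, -0.075, 0, 46]], "force": 32}}

```text
t: 12.7
tcp_pos: [0.4951, -0.1705, 0.0617]
tool_rot: [0.997, -0.071, 0.001, 0.0]
force: [0.5, -0.5, -2.1]
finger_gap: 0.609
```

```bash
python3 chk.py w11; python3 - <<'E'
from h import *
snap('side','s11')
s=load('s11')['im'][:,:,::-1]; cv2.imwrite('pics/s11c.png',cv2.resize(s[130:280,190:390],None,fx=4,fy=4,interpolation=cv2.INTER_CUBIC))
E
```

```text
pos [ 0.4951 -0.1705  0.0617] yaw -0.1422 tilt [ 1.3e-03 -8.0e-04 -1.0e+00] q [-0.545  0.682  1.824  0.     0.633  1.168] t 12.7
delta units [-0.0001 -0.      0.0781] twist rad -0.0017 units -0.0033
0.6086300175414754 [ 0.48028984 -0.52884172 -2.08410502]
lens tool [  67.   -13.1 -132.7] [102.8  22.    7.6] 5879
```

View pics/w11.png

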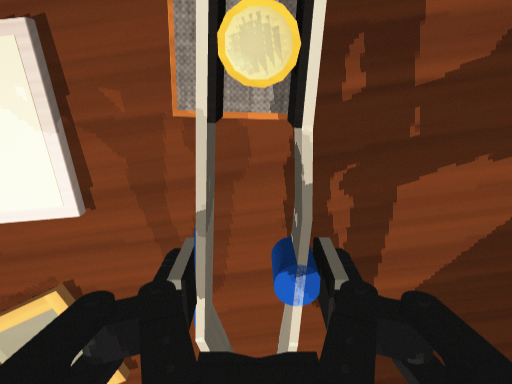

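View pics/s11c.png

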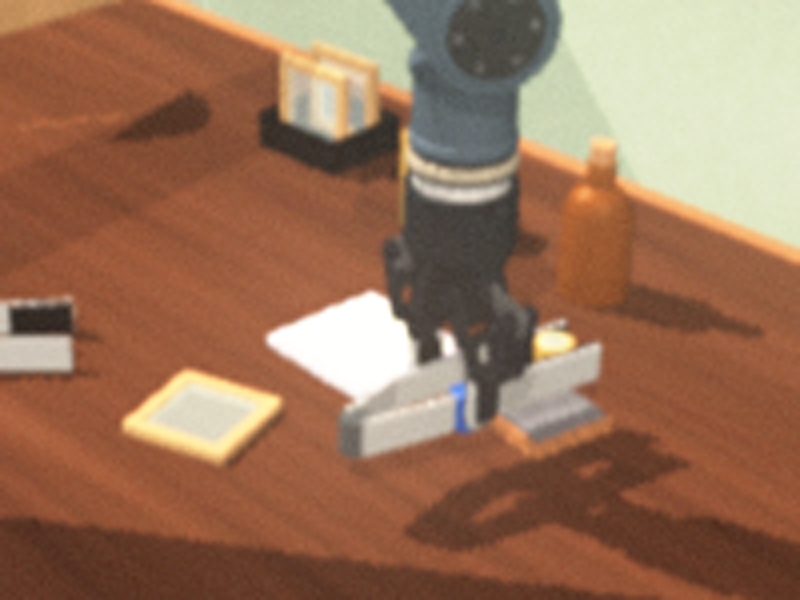

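```bash
cat > lens.py <<'E'
from h import *
import sys
n=sys.argv[1]
s=manip.sense();z=load(n);M=R.from_quat(s['tool_rot']).as_matrix()
im=z['im'][:,:,::-1];hsv=cv2.cvtColor(im,cv2.COLOR_BGR2HSV)
P=pts(z);L=(P-s['tcp_pos'])@M
zl=-(.030-.0157)  # brass top, tool z
m=((L[...,2]<zl+.004)&(L[...,2]>zl-.006)&(abs(L[...,0]-.09)<.03)&(hsv[...,1]>60)&(abs(L[...,1])<.016)).astype(np.uint8)
m=cv2.morphologyEx(m,cv2.MORPH_OPEN,np.ones((3,3)))
c,_=cv2.findContours(m,0,2); c=max(c,key=cv2.contourArea); p=c.reshape(-1,2); q=L[p[:,1],p[:,0]]
(cx,cy),r=cv2.minEnclosingCircle((q[:,:2]*1000).astype(np.float32));print('lens in tool mm',cx,cy,r,'top z',np.median(L[m>0],0)*1000)
lt=np.array([cx,cy,0])/1000
w=s['tcp_pos']+M@lt; print('lens xy',w[:2],'base z',s['tcp_pos'][2]-.0157)
pad=np.array([.568,-.011]); d=pad-w[:2]
T=s['tcp_pos'][:2]+d
delta([*T,.122],-.1422,s)
E
python3 lens.py w11
python3 - <<'E'
from h import *
z=load('w1');print([ray(z,*q,.008) for q in [(453,71),(446,176)]])
z=load('w6');print([ray(z,*q,.008) for q in [(68,29),(108,194)]])
E
```

```text
lens in tool mm 89.43180084228516 1.1462324857711792 14.46270751953125 top z [ 90.11828739   1.05211298 -15.94903967]
lens xy [ 0.58334811 -0.18430621] base z 0.04565659260885513
pos [ 0.495  -0.1705  0.0614] yaw -0.1421 tilt [ 1.e-03 -6.e-04 -1.e+00] q [-0.545  0.683  1.824 -0.     0.633  1.168] t 12.8
delta units [-0.0992 -0.4234 -0.1519] twist rad 0.0001 units 0.0001
[array([0.62453716, 0.04144663, 0.008     ]), array([0.51628094, 0.0445003 , 0.008     ])]
[array([ 0.61795617, -0.07138157,  0.008     ]), array([ 0.50985377, -0.06592029,  0.008     ])]
```

Request:
{"api": "move_arm", "payload": {"deltas": [[0, 0, -0.015, 0, 46], [0, 0, -0.04, 0, 46], [0, -0.005, -0.07, 0, 46], [-0.005, -0.02, -0.1, 0, 46], [-0.012, -0.045, -0.125, 0, 46], [-0.02, -0.08, -0.14, 0, 46], [-0.03, -0.12, -0.148, 0, 46], [-0.04, -0.165, -0.15, 0, 46]]}}

```text
t: 13.47
tcp_pos: [0.488, -0.1013, 0.1219]
tool_rot: [0.997, -0.071, 0.001, 0.0]
force: [-0.5, 0.6, -1.4]
finger_gap: 0.605
```

Request:
{"api": "move_arm", "payload": {"deltas": [[-0.01, -0.045, 0, 0, 46], [-0.02, -0.09, 0, 0, 46], [-0.03, -0.13, 0, 0, 46], [-0.04, -0.17, 0, 0, 46], [-0.048, -0.205, 0, 0, 46], [-0.054, -0.23, 0, 0, 46], [-0.058, -0.248, 0, 0, 46], [-0.06, -0.258, 0, 0, 46]]}}

```text
t: 14.13
tcp_pos: [0.4785, 0.0043, 0.1209]
tool_rot: [0.998, -0.07, -0.0, -0.0]
force: [-0.2, 0.5, -1.6]
finger_gap: 0.605
```

Request:
{"api": "move_arm", "payload": {"deltas": [[0, 0, 0, 0, 46], [0, 0, 0, 0, 46], [0, 0, 0, 0, 46], [0, 0, 0, 0, 46], [0, 0, 0, 0, 46], [0, 0, 0, 0, 46], [0, 0, 0, 0, 46], [0, 0, 0, 0, 46]]}}

```text
t: 14.8
tcp_pos: [0.4791, 0.0026, 0.1207]
tool_rot: [0.997, -0.071, -0.0, -0.0]
force: [-0.5, 0.3, -2.1]
finger_gap: 0.603
```

```bash
python3 chk.py w12; python3 lens.py w12; python3 - <<'E'
from h import *
snap('side','s12');snap('top','t12')
s=load('s12')['im'][:,:,::-1]; a=cv2.resize(s[130:280,190:390],None,fx=4,fy=4,interpolation=cv2.INTER_CUBIC);cv2.imwrite('pics/s12c.png',a)
s=load('t12')['im'][:,:,::-1]; a=cv2.resize(s[100:250,190:390],None,fx=4,fy=4,interpolation=cv2.INTER_CUBIC);cv2.imwrite('pics/t12c.png',a)
E
```

```text
pos [0.4791 0.0026 0.1207] yaw -0.1427 tilt [-1.e-04  0.e+00 -1.e+00] q [-0.228  0.537  1.904 -0.     0.7    1.485] t 14.8
delta units [0.     0.     0.2254] twist rad -0.0022 units -0.0043
0.6028497412449885 [-0.52383678  0.2508289  -2.09272946]
lens tool [  66.8  -13.2 -132.7] [103.2  15.7  13.2] 5779
lens in tool mm 89.27035522460938 1.0677597522735596 14.367137908935547 top z [ 90.17189464   1.4047271  -15.5579029 ]
lens xy [ 0.56728598 -0.01107177] base z 0.10497721548987285
pos [0.4791 0.0027 0.1207] yaw -0.1425 tilt [-1.e-04  0.e+00 -1.e+00] q [-0.228  0.537  1.904 -0.     0.7    1.485] t 14.85
delta units [ 0.0017 -0.0004 -0.0033] twist rad -0.0003 units -0.0006
```

View pics/w12.png

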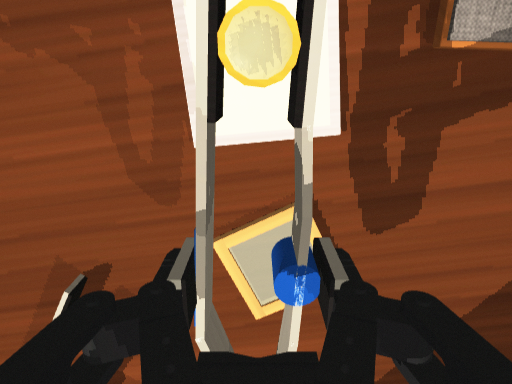

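View pics/s12c.png

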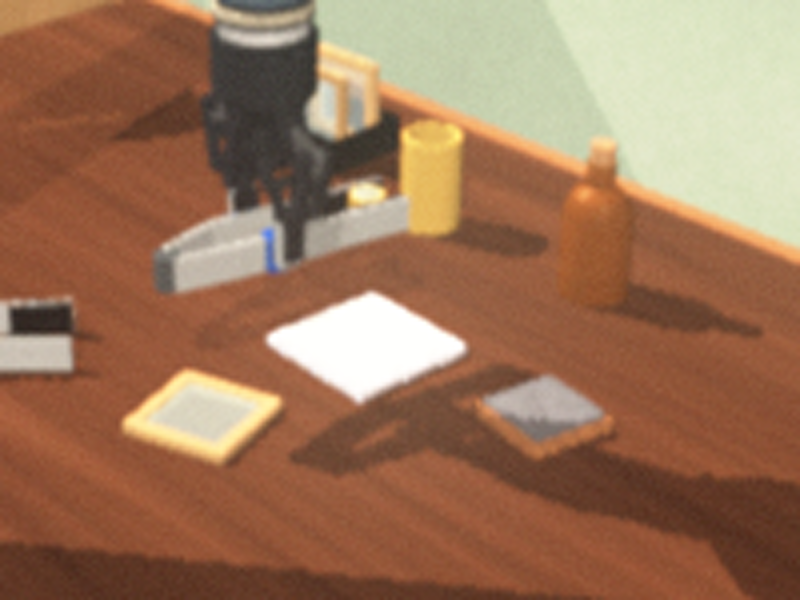

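View pics/t12c.png

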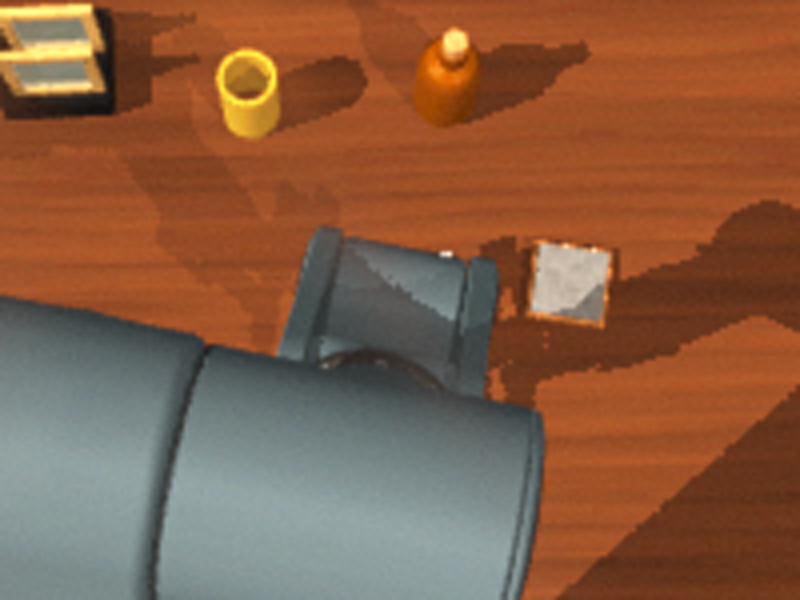

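```bash
python3 - <<'E'
from h import *
s=manip.sense();print(s['t'],np.abs(s['qd']).max(),s['finger_gap'],s['tcp_pos'],s['force']); print(manip.sign_off())
E
```

```text
14.95 0.0014842699558711193 0.604808402435503 [0.47906794 0.00275763 0.12071621] [-0.54354558 -0.54947371 -1.0397029 ]
the job is handed in; nothing more can be done
None
```

I picked up the farthest of the three tongs at the finger rests, closed their jaws on the lens and carried it over the middle of the light panel. I handed the job in with it still held there, at t = 14.95 s.

**Position:** the last wrist picture puts the lens centre at (0.567, -0.011), against my estimate of the panel centre, (0.568, -0.011). A second estimate of the panel centre, from its corners in two wrist pictures, came out within about 2 mm. The lens underside works out at 0.105 m, about 9.7 cm above the panel top. That comes from the tool height plus the offset at the grasp, not from seeing the underside.

**Upright and still:** the tool axis was vertical, and the lens had not shifted in the jaws between the lift and the end. The grip held at 0.60 opening with 32 N. Joint speeds were under 0.002 rad/s.

**Other objects:** the stand was seen empty. The bottle, tube and slide looked unmoved in the side view, and nothing in the carry or closing showed the gripper touching the lens.

**Checks that were weak or disagreed:**
- **Wrist force:** it read -2.1 N in one sample and -1.0 N in the next, against about 1.6 N expected for the tongs and lens. I put this down to sensor noise.
- **Fixed arm:** in the wrist picture it sat about 4 mm off where the gripper opening implied, so I lined up the lens by the picture instead.
- **Closing the gripper:** a 5.7 N upward force showed as the gripper closed on the tongs on the table. It was gone after the lift.
- **Top view:** at the end it was blocked by the arm, so it could not confirm the final position.

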